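Set the glass-cutting hardie in its block

TASK

Set up the bench block for chipping glass: take the hardie (the chisel-edged steel) out of the tool rack and stand it by hand in the square socket of the beech block, pressing it no more than lightly, so that it stands upright and still a little proud. Then let go and drive it fully home with the wooden mallet, one light tap first and then as many more as it takes, lifting the mallet clear between them and never striking hard, until its shoulder is down on the block. Last, stand the mallet back on the bench on its striking face as you found it, and leave the other things where they are.

Things in the scene. Friction and masses are not known exactly. Their poses are not given: they have to be found in the camera images.
- hardie_grip (a point): the hardie: steel chisel, 0.36 kg, upright, edge up, its collar resting on the tool rack. This point is on its axis, in the flat-sided body (16 mm thick along x, 36 mm wide along y, from 8 to 40 mm above the shoulder); 28 mm above the shoulder, 34 mm below the edge. z runs up the axis. Its thin direction x lies across the rack's row of tools.
- hardie_shoulder (a point): centre of the shoulder, the flat underside of the hardie's collar (34 x 34 mm, 8 mm thick); axes as hardie_grip. Below it is the square shank, 20 mm wide at the shoulder, tapering 4 degrees a side to 14 mm, 42 mm long with a chamfered tip, its sides along x and y.
- hardie_edge (a point): middle of the hardie's cutting edge (brass-coloured tip, 3 mm thick, 36 mm long along y), its highest point, 62 mm above the shoulder; the mallet strikes here
- rack: plywood tool rack fixed to the bench, 250 x 70 mm, 60 mm high; origin under its centre, x along it. Three 25 mm square holes at x = -80, 0 and 80 mm, 50 mm deep, hold the hardie and two round-headed stakes, in any order, by their collars; lift one straight up by 50 mm or more to clear it
- socket (a point): centre of the socket's mouth, in the top of the beech block (150 x 150 x 80 mm high, fixed to the bench); z up, x and y along the sides of socket and block. The square socket, lined with dark wood, is 19 mm wide at the mouth, deeper than the shank, and tapers to match it; the hardie fits any of the four ways round. Home: shoulder on the block's top, less than 1.5 mm above this point.
- block: the beech block; origin under its centre, 80 mm below the socket's mouth. How the fit feels: let go, the shank binds with the shoulder some 7 to 9 mm above the block; driving it deeper takes ever more force, 20 to 30 N at the last, and friction keeps it where it is. A tap at 40 mm/s stopped at 8 N moves it 1 to 3 mm; on the block it stops hard. Over 75 N from the mallet would chip the edge.
- mallet_head (a point): centre of the head of the wooden mallet, 0.3 kg, standing on one striking face. Head 50 mm (x) x 42 mm (y) x 84 mm high (z) with flat sides; this point is 42 mm above the lower face. The round handle, up to 24 mm thick, leaves the -x side at mid-height, level, 130 mm long. Grip it across the 42 mm sides of the head, above the handle's height.
- mallet_face (a point): centre of the mallet's lower striking face, 42 mm below mallet_head; 50 x 42 mm, flat; z points up into the head
- hammer: bystander: steel hammer, 250 mm long, lying on the bench; too hard for the hardie's edge, not to be used
- bottle: bystander: frosted glass bottle, 72 mm across, 180 mm high, origin under its base
- brush_jar: bystander: white ceramic cup, 72 mm across, 95 mm high, origin under its base
- stake_dome: bystander: domed stake in the rack, stands 56 mm above the rack; origin at its shoulder
- stake_flat: bystander: flat-topped round stake in the rack, stands 52 mm above the rack; origin at its shoulder
- glass_green: bystander: lump of green cast glass about 60 x 45 x 28 mm, origin under it
- glass_amber: bystander: lump of amber cast glass about 60 x 45 x 28 mm, origin under it
- glass_blue: bystander: lump of blue cast glass about 60 x 45 x 28 mm, origin under it
Things that resemble listed ones, but are neither listed nor needed, are in the scene too. Leave any orange look-alike of the part that bears hardie_grip alone. Leave any red look-alike of the part that bears mallet_head alone.

How it is judged:
On the way, in this order (a step that is already met when the one before it is completed fails the run):
1. the hardie stands upright in the socket with the hand off it, its shoulder still 4 to 12 mm above the block (z of hardie_shoulder in the frame of socket between 0.004 and 0.012 m and horizontal distance between hardie_shoulder and socket below 0.004 m and angle between hardie_shoulder's own z axis and vertical below 0.07 rad and contact force between the fingers and hardie below 0.1 N), for 0.2 s.
2. a first tap: the mallet lands on the hardie (contact force between mallet and hardie above 3 N).
3. the mallet is lifted clear of the hardie again (z of mallet_face in the frame of hardie_edge above 0.004 m and contact force between mallet and hardie below 0.1 N).
4. further taps have brought the shoulder home: less than 1.5 mm above the block (z of hardie_shoulder in the frame of socket below 0.0015 m and horizontal distance between hardie_shoulder and socket below 0.003 m), for 0.1 s.
At the end, for the whole second after the job is handed in: The hardie stands in the socket with its shoulder less than 1.5 mm above the block, within 3 mm of the socket's centre and within 0.05 rad of upright; the mallet stands on the bench on its striking face (head centre below 47 mm, within 0.1 rad of upright), let go (all of step 4 and angle between hardie_shoulder's own z axis and vertical below 0.05 rad and height (world z) of mallet_head below 0.047 m and angle between mallet_head's own z axis and vertical below 0.1 rad); the robot touches nothing.
It fails at once if the hand, not the mallet, drives the hardie over the last 3 mm (contact force between the fingers and hardie above 1 N and z of hardie_shoulder in the frame of socket below 0.003 m and horizontal distance between hardie_shoulder and socket below 0.012 m).
It fails at once if the mallet lands on the hardie with more than 75 N (chips its edge) (contact force between mallet and hardie above 75 N).
It fails at once if one of the other things is moved by more than 30 mm (distance of any of hammer, bottle, brush_jar, stake_dome, stake_flat, glass_green, glass_amber, glass_blue from where it was at the start of the episode above 0.03 m).
It also fails if it takes over 72 s, if anything falls off the work surface, if the arm or the gripper's body presses on something with over 40 N, if the wrist force passes 120 N, or if a joint passes its speed limit or range.

ROBOT

A 7-joint arm with a two-finger parallel gripper is mounted at the origin on the work surface. World frame = base frame: x ahead of the robot, y to its left, z up, the work surface at z = 0. Lengths are in m, angles in rad, forces in N, time in s.
With the tool pointing down it reaches from about 0.35 to 0.9 m from the base axis. Payload 8.1 kg.
Tool frame: the origin (TCP) lies at the very end of the fingers, on their centre line; the grasp point (between the pads) lies 19 mm behind it; y points along the fingers, x is the direction in which the jaws open and shut, and the axes are right-handed (so a half turn about y gives the same grasp; the last joint's range is limited). The gripper opens to 92 mm and grips with 3 to 60 N. Pads are 19 mm wide; open, the fingers measure 130 mm over their backs; the gripper's body (75 mm by 190 mm) begins 47 mm behind the grasp point.
Start: joints at [-1.297, 0.434, 0.025, 1.573, -0.012, 1.134, -0.075], TCP at [0.23, 0.581, 0.227] pointing down, gripper open.
Joint ranges: [-2.62, 2.62], [-0.44, 2.09], [-1.27, 1.32], [0.08, 2.57], [-1.32, 4.46], [0.12, 2], [-2.74, 2.74]. Speed limits (rad/s): [2.22, 2.22, 3.01, 3.01, 3.14, 3.14, 3.14].

INTERFACE

Orientations are given as a rotation vector (axis times angle).
In Python, from cell import arm, imaging gives the robot as it stands. The module is installed in compiled form; this text tells all that it offers.
- The arm moves only by the tool send_rows, never from a script. Its argument "steps" is a list of rows, each a list of 5 numbers: the opening, from 0 (shut) to 1 (fully open), then the shift along the tool's x, y, z in cm, then the turn about the tool's y in rad. In form: [[jaw, x, y, z, roll], ...]. A call has 1 to 20 rows; each row is the pose to reach, as a shift and turn from the pose commanded when the call began, along the tool's axes at that moment; what a row does not reach only later rows make up. A row lasts 1/8 s, in which the tool goes at most 62.5 mm and 10.7 degrees, less where a joint would pass 70% of its speed; a pose out of reach is approached as far as the arm can. A call with a gripper value outside its range is refused whole. The fingers move at their own pace and stop on an object; "squeeze" is the grip in N (left out, the last holds). Time passes only in rows, so rows that repeat a pose let the fingers close. It gives the time, the measured TCP pose, the force and the opening at its end, in the units of the state.
- arm.observe(): the state, without advancing time (a new reading comes with each control period).
- imaging.get_image(name): name is "side" or "top" or "wrist"; returns the picture (480x640x3 uint8, blue, green, red); there is no depth.
- imaging.camera_params(name): a dict with "camera_matrix" (3x3 intrinsics, pixels), "distortion" ([k1, k2, p1, p2, k3] as OpenCV has them; the pictures are not rectified), "position" and "orientation" of the camera in the world; the wrist camera has in their place "mount" (4x4, takes a point from camera to tool coordinates, whose origin is the TCP and whose axes are the tool frame's). Camera axes: x right, y down, z forward; pixel columns grow to the right and rows downward; lengths in m; the calibration is good to about 2 mm. A picture is of the moment at which its call begins: read the wrist's pose just before it. camera_params takes no time and is no camera call.
- arm.sign_off(): hands the job in, once; it reports no verdict.
The state is a dict: "clock": time; "joints": joint angles; "dq": joint speeds; "joint_efforts": joint torques, N m; "position": TCP position; "ee_rot": TCP orientation; "force": force on the tool from outside, world axes, zero at the start; "ft_torque": the same for the moment, N m; "width": opening from 0.0 (shut) to 1.0 (fully open).
Only numpy, scipy, OpenCV 4.12 (cv2) and the standard library are available. Lean on these libraries where they do the work, as an engineer would, in place of code of your own. Each camera call takes 0.05 s, during which the arm holds its last target.

## Working session

There is one attempt and no reset: what is moved stays moved. The work goes in short steps, Python scripts to look and compute and a tool call to move; the robot and the scene stay as the last step left them, time stands still between calls to the robot, and variables do not carry over. Pictures are saved under pics/ and viewed, and the job is handed in when it is done.

Besides the shell and the picture viewer there is one more tool, called after "Emit:" as name(argument=value, ...), one argument or row to a line, values as JSON. send_rows: Moves the arm, as the interface text tells. Its arguments: {"type":"object","properties":{"steps":{"type":"array","items":{"type":"array","items":{"type":"number"}}},"squeeze":{"type":"number"}},"required":["steps"]}

```bash
mkdir -p pics; ls
python3 - <<'E'
from cell import arm, imaging
import cv2
print(arm.observe())
for n in ("side","top","wrist"):
    print(n,imaging.camera_params(n))
    cv2.imwrite(f"pics/{n}0.png",imaging.get_image(n))
E
```

```text
pics
{'clock': 0.0, 'joints': array([-1.29664178,  0.43520297,  0.02499022,  1.57411431, -0.01157313,
        1.1339826 , -0.07511406]), 'dq': array([ 0.00039296,  0.00041806, -0.00071557,  0.00036009, -0.00048432,
        0.00053422,  0.00139594]), 'joint_efforts': array([-4.82856231e-04, -6.67857456e+01,  9.84076224e-01, -3.14454138e+01,
       -6.07315404e-02,  4.27887181e-02,  1.60330474e-04]), 'position': array([0.22982257, 0.58065809, 0.22595095]), 'ee_rot': array([-1.36527884, -0.92644131,  0.92840003]), 'force': array([0.84040376, 0.79419339, 0.13216042]), 'ft_torque': array([-0.0072998 , -0.02545933,  0.01902504]), 'width': 0.997893298962822}
side {'camera_matrix': array([[436.37157674,   0.        , 323.88187894],
       [  0.        , 436.37157674, 240.40511976],
       [  0.        ,   0.        ,   1.        ]]), 'distortion': array([-0.01964682,  0.        ,  0.        ,  0.        ,  0.        ]), 'position': array([0.47359548, 0.61571683, 1.02147922]), 'orientation': array([-0.02437868,  2.9254049 , -1.07638544])}
top {'camera_matrix': array([[492.44410422,   0.      
[... 246 characters left out ...]
14978781,  1.64365058]), 'orientation': array([-2.19037194,  2.14022607, -0.10246327])}
wrist {'camera_matrix': array([[431.19844272,   0.        , 318.15242948],
       [  0.        , 431.19844272, 243.89032152],
       [  0.        ,   0.        ,   1.        ]]), 'distortion': array([0.00579916, 0.        , 0.        , 0.        , 0.        ]), 'mount': array([[ 9.99999388e-01, -9.74234228e-04,  5.23430861e-04,
         4.37662212e-04],
       [-7.91479814e-04, -2.99861691e-01,  9.53982358e-01,
        -1.58185183e-01],
       [-7.72445403e-04, -9.53982189e-01, -2.99862279e-01,
         8.05192265e-02],
       [ 0.00000000e+00,  0.00000000e+00,  0.00000000e+00,
         1.00000000e+00]])}
```

View pics/side0.png

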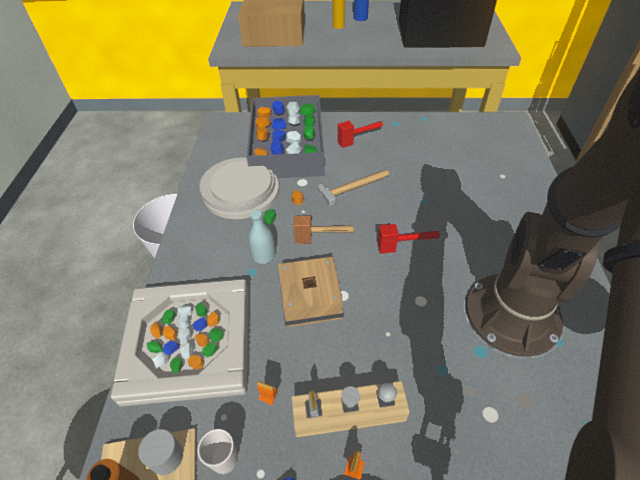

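View pics/top0.png

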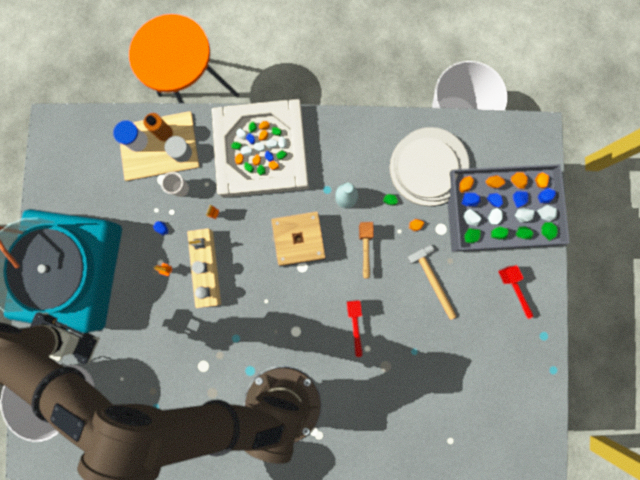

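View pics/wrist0.png

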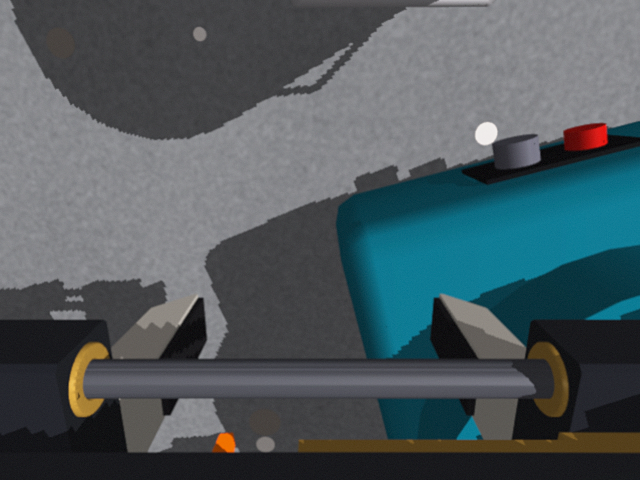

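```bash
cat > h.py <<'E'
import numpy as np, cv2
from scipy.spatial.transform import Rotation as R
from cell import arm, imaging
def cam(n, s=None):
    p=imaging.camera_params(n); K=p['camera_matrix']; D=p['distortion']
    if n=='wrist':
        s=s or arm.observe(); M=p['mount']; Rt=R.from_rotvec(s['ee_rot']).as_matrix()
        return K,D,Rt@M[:3,:3],s['position']+Rt@M[:3,3]
    return K,D,R.from_rotvec(p['orientation']).as_matrix(),np.array(p['position'])
def unproj(c,px,z):
    K,D,Rc,t=c
    q=cv2.undistortPoints(np.array(px,float).reshape(-1,1,2),K,D).reshape(-1,2)
    d=np.c_[q,np.ones(len(q))]@Rc.T
    return t+d*((z-t[2])/d[:,2])[:,None]
def proj(c,P):
    K,D,Rc,t=c
    return cv2.projectPoints(np.array(P,float).reshape(-1,1,3),cv2.Rodrigues(Rc.T)[0],-Rc.T@t,K,D)[0].reshape(-1,2)
def crop(n,img,x0,y0,x1,y1,k):
    cv2.imwrite(n,cv2.resize(img[y0:y1,x0:x1],None,fx=k,fy=k,interpolation=cv2.INTER_CUBIC))
E
python3 - <<'E'
from h import *
np.set_printoptions(precision=4,suppress=True)
s=arm.observe();print(R.from_rotvec(s['ee_rot']).as_matrix())
a=cv2.imread('pics/side0.png');b=cv2.imread('pics/top0.png')
crop('pics/s1.png',a,270,250,430,450,4) if 0 else crop('pics/s1.png',a,270,250,430,440,3)
crop('pics/s2.png',a,270,180,430,330,4)
crop('pics/t1.png',b,180,200,390,320,3.8)
ct,cs=cam('top'),cam('side')
print(unproj(ct,[(198,243)],.11),unproj(cs,[(312,390)],.12))
print('socket',unproj(ct,[(298,238)],.08),unproj(cs,[(310,282)],.08))
print('mallet',unproj(ct,[(366,229)],.084),unproj(cs,[(302,222)],.084))
E
```

```text
[[ 0.368  -0.0003 -0.9298]
 [ 0.9298 -0.0011  0.368 ]
 [-0.0012 -1.     -0.0001]]
[[0.5183 0.2706 0.11  ]] [[0.5225 0.2623 0.12  ]]
socket [[ 0.5445 -0.0426  0.08  ]] [[ 0.5417 -0.0419  0.08  ]]
mallet [[ 0.5779 -0.259   0.084 ]] [[ 0.5742 -0.2523  0.084 ]]
```

View pics/s1.png

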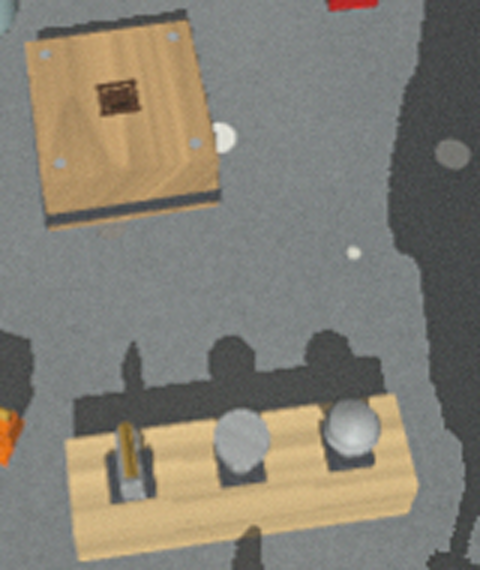

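View pics/s2.png

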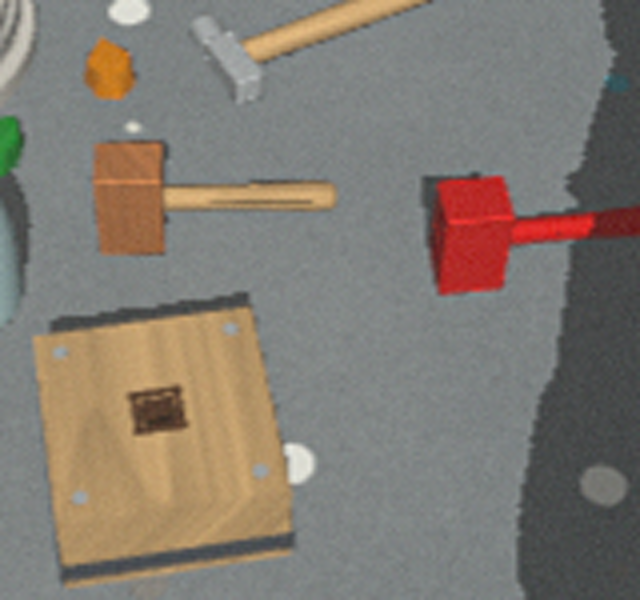

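View pics/t1.png

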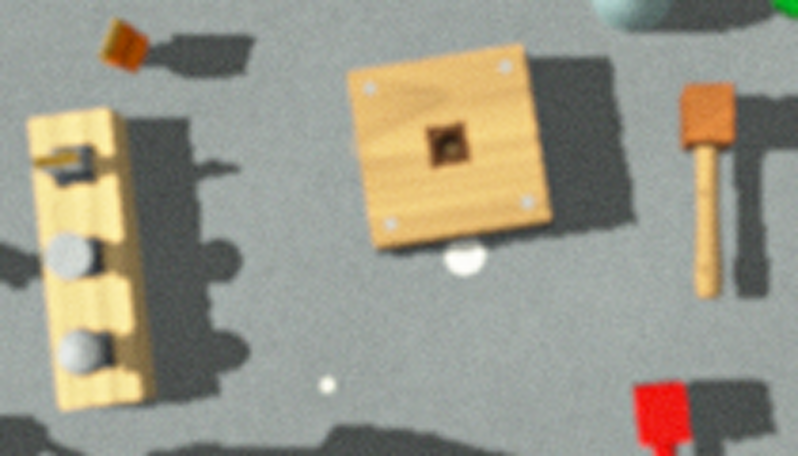

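Run:
```python
from h import *
np.set_printoptions(precision=4,suppress=True)
ct,cs=cam('top'),cam('side')
def src(p,k,o): return (np.array(p,float)+.5)/k-.5+np.array(o)
T=lambda p:src(p,3.8,(180,200)); S1=lambda p:src(p,3,(270,250)); S2=lambda p:src(p,4,(270,180))
yaw=lambda a,b:np.degrees(np.arctan2(*(b-a)[1::-1]))
for nm,c,px in (('blk top',ct,T([(348,72),(522,44),(551,220),(376,250)])),('blk side',cs,S2([(34,338),(248,308),(294,535),(62,567)]))):
    P=unproj(c,px,.08);print(nm,P.mean(0),[round(yaw(P[i],P[(i+1)%4]),1) for i in range(4)])
P=unproj(ct,T([(27,120),(118,108),(153,400),(60,410)]),.06);print('rack',P.mean(0),[round(yaw(P[i],P[(i+1)%4]),1) for i in range(4)])
P=unproj(cs,S1([(67,440),(396,394)]),.06);print(P,yaw(*P))
print('hardie edge',unproj(ct,T([(33,161),(76,157)]),.122),unproj(cs,S1([(124,424),(133,452)]),.122))
print('collar',unproj(ct,T([(72,165)]),.068))
P=unproj(ct,T([(683,84),(736,84),(734,150),(680,146)]),.084);print('mallet',P.mean(0),[round(yaw(P[i],P[(i+1)%4]),1) for i in range(4)])
P=unproj(ct,T([(707,297),(706,150)]),.05);print(yaw(*P))
P=unproj(cs,S2([(335,195),(165,197)]),.05);print(yaw(*P))
P=unproj(cs,S2([(95,143),(163,143),(164,185),(94,185)]),.084);print('mallet',P.mean(0),P)
print('bottle',unproj(ct,[(346,190)],.18))
```

```text
blk top [ 0.5442 -0.0421  0.08  ] [np.float64(-79.5), np.float64(-169.3), np.float64(101.1), np.float64(10.9)]
blk side [ 0.5424 -0.0248  0.08  ] [np.float64(-169.3), np.float64(99.7), np.float64(9.7), np.float64(-79.3)]
rack [0.4431 0.2638 0.06  ] [np.float64(-81.3), np.float64(-170.6), np.float64(97.7), np.float64(9.4)]
[[0.5697 0.254  0.06  ]
 [0.3231 0.2149 0.06  ]] -171.00059545751444
hardie edge [[0.5197 0.2982 0.122 ]
 [0.5238 0.2625 0.122 ]] [[0.5244 0.2653 0.122 ]
 [0.5174 0.2849 0.122 ]]
collar [[0.5219 0.2802 0.068 ]]
mallet [ 0.5742 -0.2591  0.084 ] [np.float64(-88.7), np.float64(179.1), np.float64(87.0), np.float64(-1.8)]
1.3091763812807926
1.331754490995487
mallet [ 0.5749 -0.2581  0.084 ] [[ 0.6013 -0.279   0.084 ]
 [ 0.5508 -0.2793  0.084 ]
 [ 0.5482 -0.2372  0.084 ]
 [ 0.5992 -0.2368  0.084 ]]
bottle [[ 0.6832 -0.1901  0.18  ]]
```

Emit:
send_rows(
  steps=[
    [0.6,-2,0,-4.5,0.12],
    [0.6,-4,0,-9,0.25],
    [0.6,-6,0,-13.5,0.38],
    [0.6,-8,0,-18,0.5],
    [0.6,-10,0,-22.5,0.63],
    [0.6,-12,0,-27,0.75],
    [0.6,-14,0,-31.5,0.88],
    [0.6,-16,0,-36,1.0],
    [0.6,-17.1,0,-38.2,1.03],
    [0.6,-17.1,0,-38.2,1.03],
    [0.6,-17.1,0,-38.2,1.03],
  ],
)

```text
clock: 1.52
position: [0.5211, 0.2831, 0.2265]
ee_rot: [-1.566, -0.13, 0.132]
force: [-0.8, -0.1, 0.9]
width: 0.604
```

```bash
cat > w.py <<'E'
import sys
from h import *
np.set_printoptions(precision=4,suppress=True)
s=arm.observe();im=imaging.get_image('wrist');n=sys.argv[1]
cv2.imwrite(f'pics/{n}.png',im);np.savez(f'pics/{n}.npz',position=s['position'],ee_rot=s['ee_rot'])
m=R.from_rotvec(s['ee_rot']).as_matrix()
print(s['clock'],s['position'],'yaw',np.degrees(np.arctan2(m[1,0],m[0,0])),s['force'],s['width'],s['joints'],m[:,1])
E
python3 w.py w1
```

```text
1.525 [0.5211 0.2831 0.2265] yaw 9.564523325228889 [-0.7775 -0.0924  0.908 ] 0.6042986337663545 [-0.8446  0.3907  0.3601  1.6757 -0.1522  1.1033 -0.2736] [-0.0012  0.0007 -1.    ]
```

View pics/w1.png

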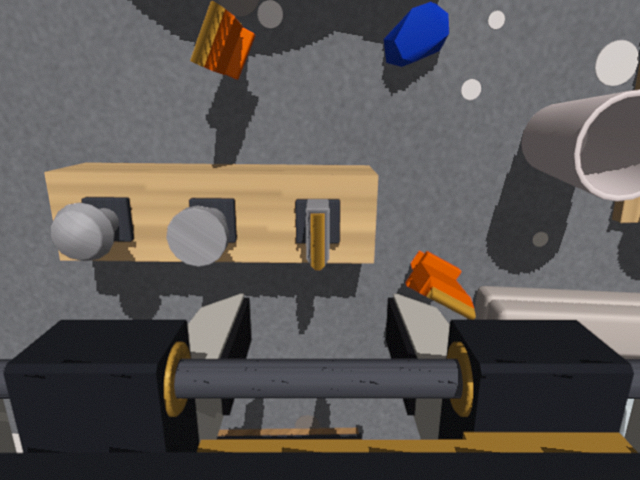

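Run:
```python
from h import *
np.set_printoptions(precision=4,suppress=True)
crop('pics/w1c.png',cv2.imread('pics/w1.png'),280,150,400,290,4)
s=dict(np.load('pics/w1.npz'));c=cam('wrist',s)
print(unproj(c,[(318,212),(318,268),(318,240)],.122))
print(unproj(c,[(48,173),(377,169),(376,263),(55,261)],.06))
# predicted pixels for hardie at guess
th=np.radians(9.3);ex=np.array([np.cos(th),np.sin(th),0]);ey=np.array([-np.sin(th),np.cos(th),0])
o=np.array([.522,.281,.06])
for z,hx,hy in((62,1.5,18),(8,17,17)):
    print(z,proj(c,[o+ex*a*hx/1e3+ey*b*hy/1e3+[0,0,z/1e3] for a,b in((-1,-1),(1,-1),(1,1),(-1,1))]).tolist())
```

```text
[[0.5187 0.3029 0.122 ]
 [0.5248 0.2662 0.122 ]
 [0.5217 0.2849 0.122 ]]
[[0.3167 0.2847 0.06  ]
 [0.5591 0.3284 0.06  ]
 [0.5737 0.2551 0.06  ]
 [0.3209 0.2145 0.06  ]]
62 [[315.10724287739595, 272.1762496110583], [319.71133745867894, 272.1927085768181], [319.99411234596465, 218.4851249426839], [315.20723802552646, 218.46728825511866]]
8 [[295.4587234008511, 245.60955240475204], [339.58886291411096, 245.77060513380786], [340.4395246047594, 202.38063073335607], [294.9184351919609, 202.20893845788237]]
```

View pics/w1c.png

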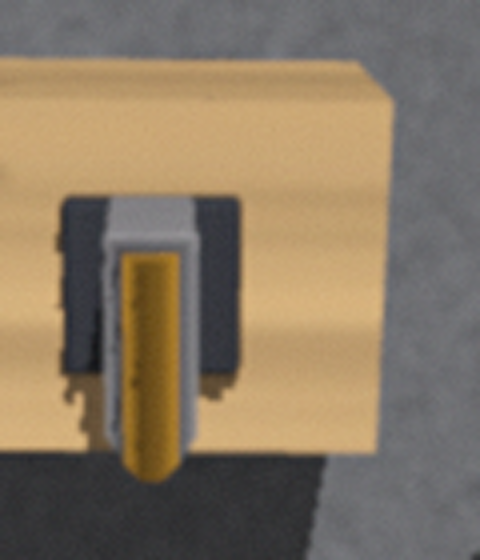

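Emit:
send_rows(
  steps=[
    [0.6,0.1,4,0,0],
    [0.6,0.1,8,0,0],
    [0.6,0.1,12,0,0],
    [0.6,0.1,14.5,0,0],
    [0.6,0.1,15.4,0,0],
    [0.3,0.1,15.4,0,0],
    [0.1,0.1,15.4,0,0],
    [0,0.1,15.4,0,0],
    [0,0.1,15.4,0,0],
    [0,0.1,15.4,0,0],
  ],
  squeeze=30,
)

```text
clock: 2.82
position: [0.5228, 0.2818, 0.0731]
ee_rot: [-1.567, -0.128, 0.129]
force: [-3.7, -1.1, 5.3]
width: 0.176
```

```bash
python3 w.py w2
```

```text
2.825 [0.5228 0.2818 0.0731] yaw 9.39688895828888 [-3.7089 -1.0603  5.2578] 0.17592635428916176 [-0.7962  0.5613  0.3054  1.8322 -0.2296  0.783  -0.2072] [-0.0007  0.0002 -1.    ]
```

View pics/w2.png

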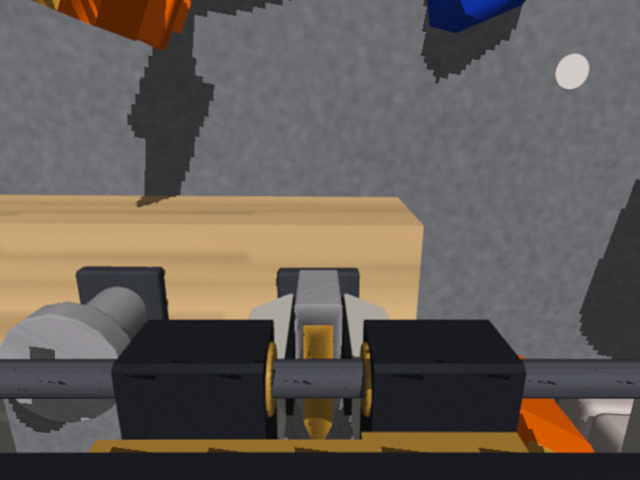

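Emit:
send_rows(
  steps=[
    [0,0,-1,0,0],
    [0,0,-3,0,0],
    [0,0,-7,0,0],
    [0,0,-11,0,0],
    [0,0,-14,0,0],
    [0,0,-14,0,0],
  ],
)

```text
clock: 3.62
position: [0.5247, 0.2822, 0.2152]
ee_rot: [-1.565, -0.132, 0.125]
force: [-0.2, 0.3, -3.9]
width: 0.167
```

```bash
python3 w.py w3
python3 - <<'E'
from h import *
np.set_printoptions(precision=4,suppress=True)
s=dict(np.load('pics/w2.npz'));c=cam('wrist',s);m=R.from_rotvec(s['ee_rot']).as_matrix()
for px in((277,269),(358,269)):
    print((unproj(c,[px],.068)[0]-s['position'])@m)
E
```

```text
3.625 [0.5247 0.2822 0.2152] yaw 9.374476636090419 [-0.2465  0.2814 -3.9461] 0.16681970391218448 [-0.8423  0.4021  0.3633  1.6894 -0.1592  1.0743 -0.2665] [ 0.0041  0.0027 -1.    ]
[-0.0157  0.0051  0.0195]
[0.0171 0.0051 0.0195]
```

View pics/w3.png

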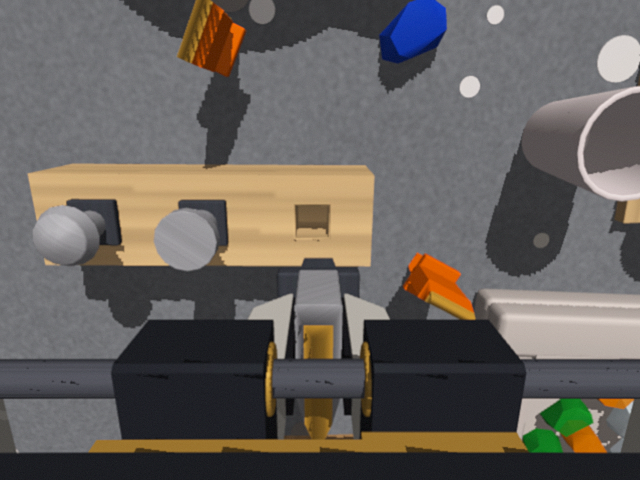

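Run:
```python
from h import *
a=cv2.imread('pics/w2.png')[240:460,240:400];b=cv2.imread('pics/w3.png')[240:460,240:400]
cv2.imwrite('pics/cmp.png',cv2.resize(np.hstack([a,b]),None,fx=2.4,fy=2.4,interpolation=cv2.INTER_CUBIC))
```

```text
(no output)
```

View pics/cmp.png

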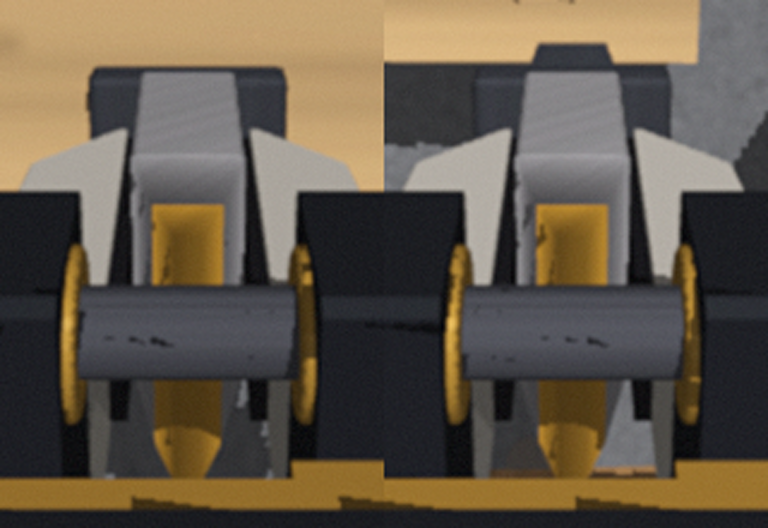

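Emit:
send_rows(
  steps=[
    [0,-0.2,0,-2,0],
    [0,-0.5,0,-6,0],
    [0,-0.9,0,-10,0],
    [0,-1.3,0,-15,0],
    [0,-1.8,0,-20,0],
    [0,-2.2,0,-25,0],
    [0,-2.7,0,-30,0],
    [0,-3.1,0,-34,-0.01],
    [0,-3.4,0,-36.8,-0.017],
    [0,-3.4,0,-37.6,-0.017],
    [0,-3.4,0,-37.6,-0.017],
    [0,-3.4,0,-37.6,-0.017],
  ],
)

```text
clock: 5.18
position: [0.5508, -0.0933, 0.2122]
ee_rot: [-1.565, -0.143, 0.144]
force: [0.8, 0.1, -3.8]
width: 0.172
```

```bash
python3 w.py w4
```

```text
5.175 [ 0.5508 -0.0933  0.2122] yaw 10.464268174970401 [ 0.7989  0.0705 -3.8093] 0.17185395261153 [-0.2761  0.3553  0.4686  1.7847 -0.1833  1.0456  0.4425] [-0.0009  0.0007 -1.    ]
```

View pics/w4.png

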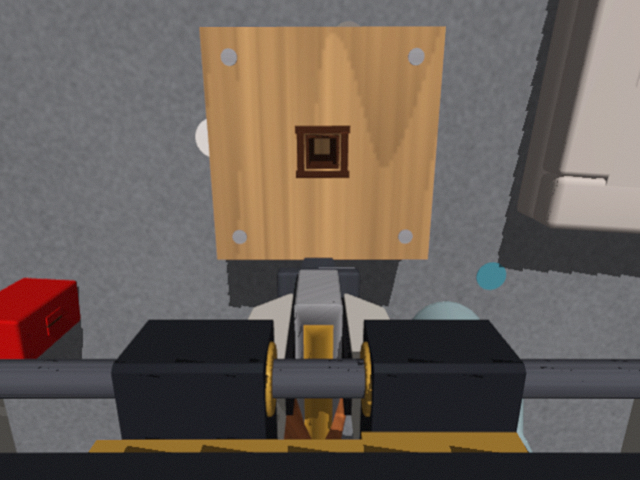

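Run:
```python
from h import *
np.set_printoptions(precision=4,suppress=True)
crop('pics/w4c.png',cv2.imread('pics/w4.png'),280,110,370,200,6)
s=dict(np.load('pics/w4.npz'));c=cam('wrist',s);m=R.from_rotvec(s['ee_rot']).as_matrix()
P=unproj(c,[(201,28),(445,28),(429,259.5),(217.5,260),(295,126),(350,126),(349,178),(296,178)],.08)
print(P[:4].mean(0),P[4:].mean(0)); print((P-s['position'])@m, (P[:4].mean(0)-s['position'])@m,(P[4:].mean(0)-s['position'])@m)
```

```text
[ 0.5454 -0.04    0.08  ] [ 0.5449 -0.0397  0.08  ]
[[-0.0702  0.1324  0.1281]
 [ 0.0785  0.1323  0.128 ]
 [ 0.0802  0.1321 -0.0215]
 [-0.0708  0.1323 -0.0217]
 [-0.0139  0.1323  0.0706]
 [ 0.0219  0.1323  0.0705]
 [ 0.0219  0.1322  0.0368]
 [-0.0138  0.1323  0.0368]] [0.0044 0.1323 0.0533] [0.004  0.1323 0.0537]
```

View pics/w4c.png

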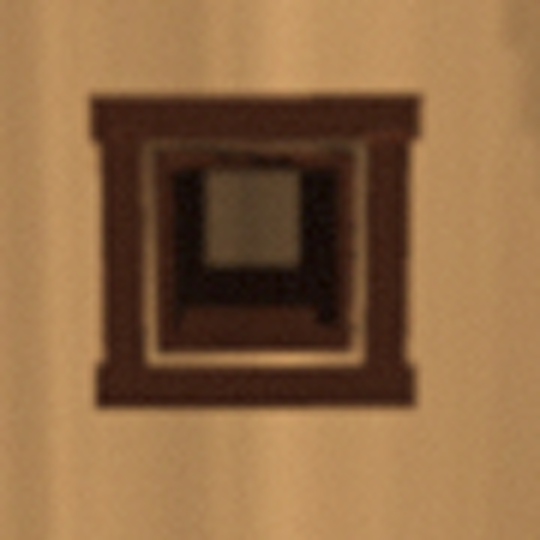

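Emit:
send_rows(
  steps=[
    [0,0.2,0,2,0],
    [0,0.36,0,4.5,0],
    [0,0.36,2,5.15,0],
    [0,0.36,5,5.15,0],
    [0,0.36,6.5,5.15,0],
    [0,0.36,6.9,5.15,0],
    [0,0.36,6.9,5.15,0],
    [0,0.36,6.9,5.15,0],
  ],
)

```text
clock: 6.22
position: [0.546, -0.0436, 0.1446]
ee_rot: [-1.566, -0.143, 0.141]
force: [0.8, 0.4, -3.6]
width: 0.172
```

```bash
python3 w.py w5
python3 - <<'E'
from h import *
a=imaging.get_image('side');t=imaging.get_image('top')
cv2.imwrite('pics/st5.png',np.hstack([cv2.resize(a[220:330,260:360],(400,440),interpolation=cv2.INTER_CUBIC),cv2.resize(t[190:290,250:350],(400,440),interpolation=cv2.INTER_CUBIC)]))
E
```

```text
6.225 [ 0.546  -0.0436  0.1446] yaw 10.354946102322353 [ 0.8451  0.3679 -3.573 ] 0.17190894066893506 [-0.3358  0.411   0.4298  1.8916 -0.2175  0.883   0.3819] [ 0.0015  0.0002 -1.    ]
```

View pics/w5.png

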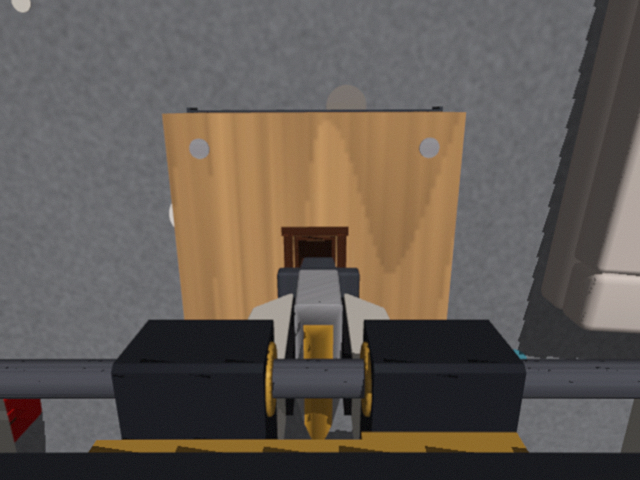

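View pics/st5.png

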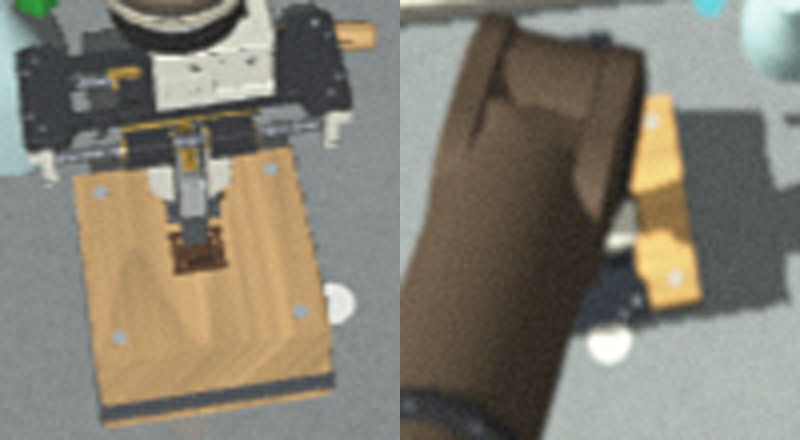

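Run:
```python
from h import *
np.set_printoptions(precision=4,suppress=True)
s=dict(np.load('pics/w5.npz'));c=cam('wrist',s);m=R.from_rotvec(s['ee_rot']).as_matrix()
P=unproj(c,[(164,114),(465.5,112.5),(282,228),(348,227.5)],.08)
Q=(P-s['position'])@m;print(Q,'block c',Q[:2].mean(0)-[0,0,.0748],'lining',Q[2:].mean(0)-[0,0,.0169])
crop('pics/w5c.png',cv2.imread('pics/w5.png'),265,210,375,300,6)
```

```text
[[-0.075   0.0645  0.0788]
 [ 0.0739  0.0647  0.0794]
 [-0.0183  0.0646  0.0204]
 [ 0.017   0.0646  0.0206]] block c [-0.0006  0.0646  0.0043] lining [-0.0006  0.0646  0.0036]
```

View pics/w5c.png

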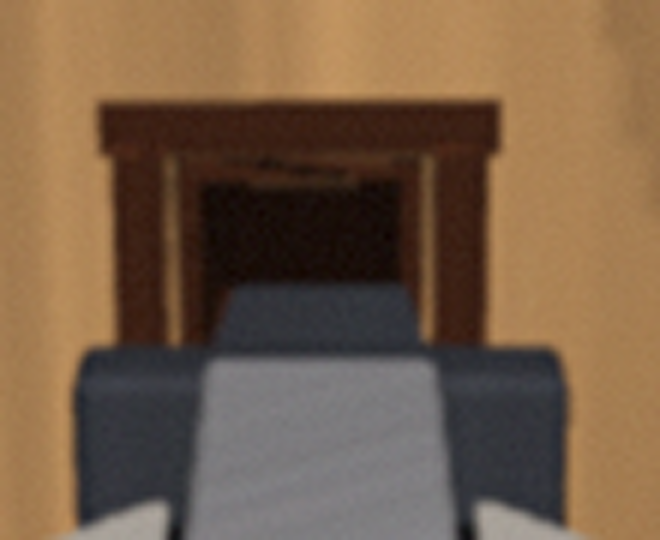

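Emit:
send_rows(
  steps=[
    [0,-0.15,0,0.15,0],
    [0,-0.15,0.5,0.15,0],
    [0,-0.15,1.0,0.15,0],
    [0,-0.15,1.5,0.15,0],
    [0,-0.15,1.5,0.15,0],
  ],
)

```text
clock: 7.0
position: [0.5432, -0.0423, 0.1281]
ee_rot: [-1.566, -0.141, 0.143]
force: [-0.5, -0.1, -3.5]
width: 0.172
```

```bash
python3 w.py w6
python3 - <<'E'
from h import *
crop('pics/w6c.png',cv2.imread('pics/w6.png'),265,210,375,300,6)
E
```

```text
7.0 [ 0.5432 -0.0423  0.1281] yaw 10.362071424309644 [-0.4516 -0.0859 -3.5246] 0.17221060727335832 [-0.331   0.4292  0.4213  1.9127 -0.2288  0.8475  0.3899] [-0.0011 -0.0001 -1.    ]
```

View pics/w6c.png

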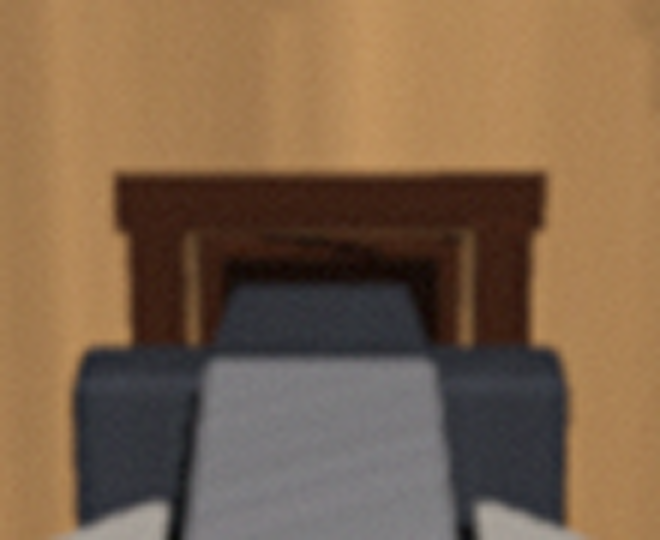

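Emit:
send_rows(
  steps=[
    [0,0.05,0.5,0,0],
    [0,0.05,1.0,0,0],
    [0,0.05,1.3,0,0],
    [0,0.05,1.5,0,0],
    [0,0.05,1.5,0,0],
  ],
)

```text
clock: 7.68
position: [0.5439, -0.0417, 0.1135]
ee_rot: [-1.566, -0.142, 0.143]
force: [0.2, 3.7, -5.5]
width: 0.173
```

```bash
python3 w.py w7
python3 - <<'E'
from h import *
crop('pics/w7c.png',cv2.imread('pics/w7.png'),265,210,375,300,6)
E
```

```text
7.675 [ 0.5439 -0.0417  0.1135] yaw 10.384310935150873 [ 0.1953  3.7358 -5.548 ] 0.17291089779349605 [-0.3232  0.4493  0.4119  1.9253 -0.2419  0.8155  0.4005] [-0.0004  0.0005 -1.    ]
```

View pics/w7c.png

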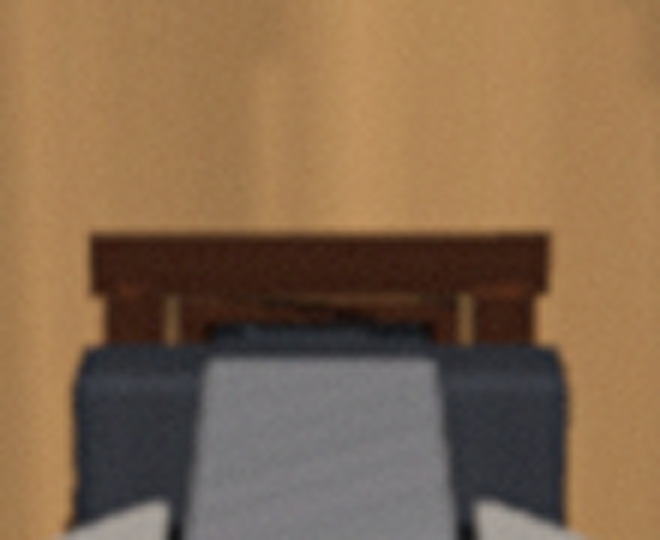

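Emit:
send_rows(
  steps=[
    [0,0,0,0.1,0],
    [0,0,0.3,0.1,0],
    [0,0,0.5,0.1,0],
    [0,0,0.7,0.1,0],
    [0,0,0.8,0.1,0],
    [0,0,0.8,0.1,0],
  ],
)

```text
clock: 8.48
position: [0.5439, -0.0411, 0.1056]
ee_rot: [-1.566, -0.142, 0.142]
force: [-0.4, 4.1, -3.9]
width: 0.175
```

```bash
python3 w.py w8
python3 - <<'E'
from h import *
crop('pics/w8c.png',cv2.imread('pics/w8.png'),265,210,375,300,6)
E
```

```text
8.475 [ 0.5439 -0.0411  0.1056] yaw 10.371978758258372 [-0.4205  4.0656 -3.9463] 0.17544167441311095 [-0.3204  0.4598  0.4071  1.9327 -0.2482  0.7977  0.4045] [-0.0001  0.0001 -1.    ]
```

View pics/w8c.png

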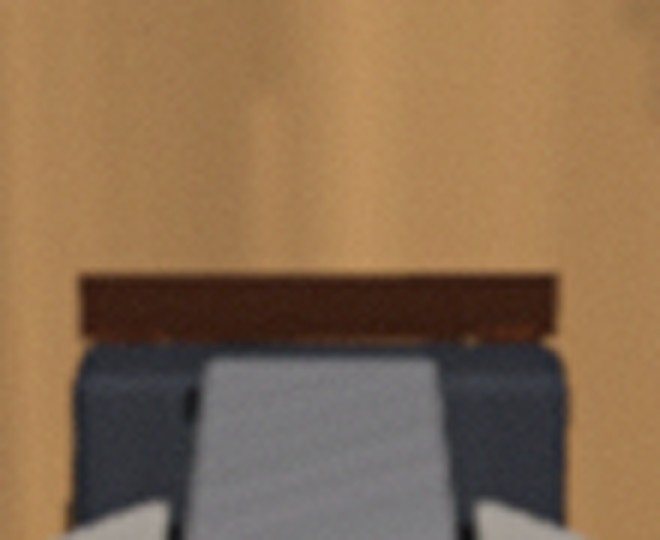

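Emit:
send_rows(
  steps=[
    [0,0,0,0.1,0],
    [0,0,0.2,0.1,0],
    [0,0,0.4,0.1,0],
    [0,0,0.4,0.1,0],
  ],
)

```text
clock: 9.02
position: [0.5437, -0.0405, 0.1016]
ee_rot: [-1.566, -0.142, 0.142]
force: [-0.4, 0.8, -2.7]
width: 0.173
```

```bash
python3 w.py w9
```

```text
9.025 [ 0.5437 -0.0405  0.1016] yaw 10.35198027470916 [-0.3538  0.8415 -2.6777] 0.1725052549412859 [-0.3198  0.465   0.4049  1.9368 -0.2512  0.7886  0.4056] [ 0.     -0.0003 -1.    ]
```

Emit:
send_rows(
  steps=[
    [0,0,0.1,0,0],
    [0,0,0.15,0,0],
    [0,0,0.15,0,0],
  ],
)

```text
clock: 9.45
position: [0.5438, -0.0405, 0.1005]
ee_rot: [-1.566, -0.142, 0.142]
force: [-2.9, -0.8, 5.6]
width: 0.171
```

```bash
python3 w.py w10
```

```text
9.45 [ 0.5438 -0.0405  0.1005] yaw 10.351079509786741 [-2.9351 -0.7685  5.575 ] 0.1708451181520679 [-0.319   0.4664  0.404   1.9378 -0.2524  0.786   0.4067] [ 0.0003 -0.0001 -1.    ]
```

Emit:
send_rows(
  steps=[
    [0.15,0,0,0,0],
    [0.25,0,0,0,0],
    [0.5,0,0,0,0],
    [0.5,0,0,0,0],
  ],
)

```text
clock: 10.0
position: [0.5439, -0.0401, 0.1002]
ee_rot: [-1.566, -0.142, 0.142]
force: [-0.2, -0.5, 0.7]
width: 0.42
```

```bash
python3 w.py w11
```

```text
10.0 [ 0.5439 -0.0401  0.1002] yaw 10.37045612539645 [-0.2429 -0.5189  0.7408] 0.41970719129051615 [-0.3191  0.467   0.4035  1.9379 -0.2527  0.7854  0.4067] [ 0.0002 -0.     -1.    ]
```

View pics/w11.png

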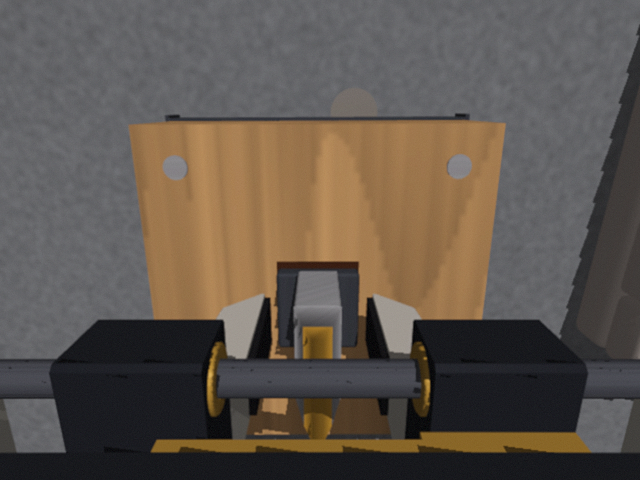

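Emit:
send_rows(
  steps=[
    [0.5,0,-3,0,0],
    [0.5,0,-8,0,0],
    [0.6,0,-13,0,0.1],
    [0.8,-0.1,-15,-2,0.28],
    [1,-0.2,-15,-5,0.46],
    [1,-0.4,-15,-8,0.64],
    [1,-0.5,-15,-11,0.82],
    [1,-0.6,-15,-14,1.0],
    [1,-0.7,-15,-17,1.18],
    [1,-0.8,-15,-19.5,1.36],
    [1,-0.9,-15,-21,1.54],
    [1,-0.9,-15,-22,1.7],
    [1,-0.9,-15,-22,1.752],
    [1,-0.9,-15,-22,1.752],
    [1,-0.9,-15,-22,1.752],
  ],
)

```text
clock: 11.92
position: [0.5745, -0.2579, 0.2501]
ee_rot: [-1.21, 1.208, -1.208]
force: [-0.2, 0.4, 0.0]
width: 1.001
```

```bash
python3 w.py w12;  python3 - <<'E'
from h import *
a=imaging.get_image('side');t=imaging.get_image('top')
cv2.imwrite('pics/st12.png',np.hstack([cv2.resize(a[230:340,260:360],(400,440),interpolation=cv2.INTER_CUBIC),cv2.resize(t[190:290,250:350],(400,440),interpolation=cv2.INTER_CUBIC)]))
E
```

```text
11.925 [ 0.5745 -0.2579  0.2501] yaw -89.91962371698929 [-0.2157  0.3702  0.0131] 1.0010261601252766 [-0.2361  0.5404  0.9134  1.5762 -0.4443  1.2463 -0.8169] [-0.0001  0.0002 -1.    ]
```

View pics/w12.png

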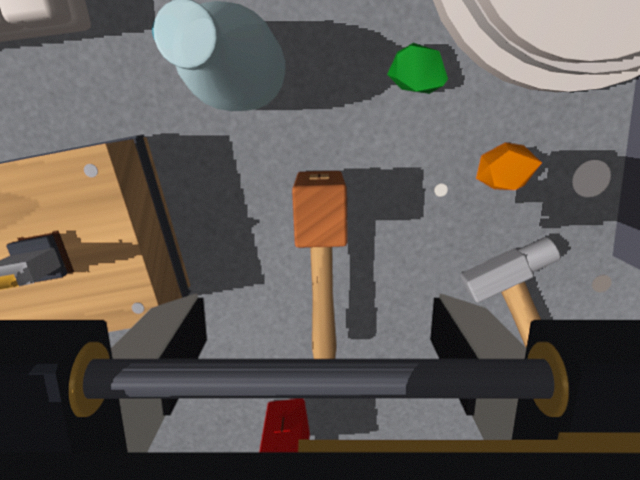

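View pics/st12.png

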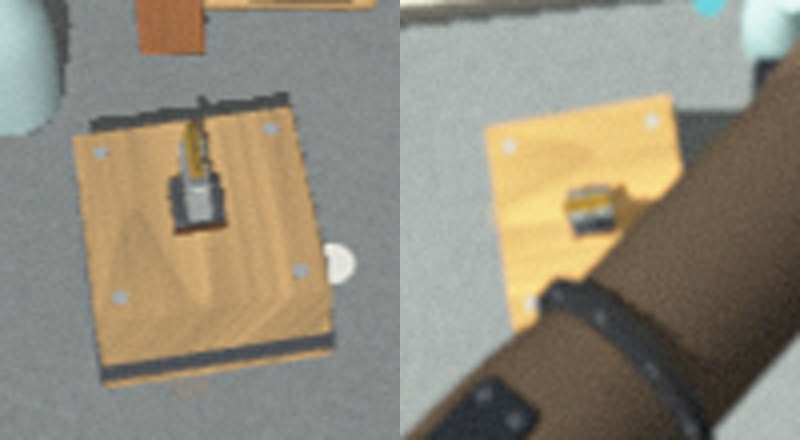

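Run:
```python
from h import *
np.set_printoptions(precision=4,suppress=True)
s=dict(np.load('pics/w12.npz'));c=cam('wrist',s);m=R.from_rotvec(s['ee_rot']).as_matrix()
P=unproj(c,[(295,186.5),(346,187),(345,247.5),(294,246)],.084)
print(P,P.mean(0))
print('bottle',unproj(c,[(185,34)],.18))
crop('pics/w12c.png',cv2.imread('pics/w12.png'),270,150,370,260,5)
th=np.radians(10.4);ex=np.array([np.cos(th),np.sin(th),0]);ey=np.array([-np.sin(th),np.cos(th),0])
# hardie in side view: fit xy,z
```

```text
[[ 0.6007 -0.24    0.084 ]
 [ 0.6004 -0.2786  0.084 ]
 [ 0.5523 -0.2788  0.084 ]
 [ 0.5535 -0.2385  0.084 ]] [ 0.5767 -0.259   0.084 ]
bottle [[ 0.6909 -0.1935  0.18  ]]
```

View pics/w12c.png

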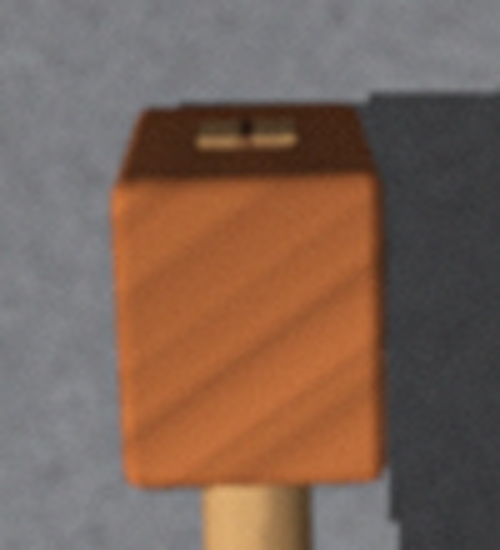

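Emit:
send_rows(
  steps=[
    [1,0.08,5,0,-0.02],
    [1,0.08,10,0,-0.02],
    [1,0.08,15,0,-0.02],
    [1,0.08,19,0,-0.02],
    [1,0.08,20.5,0,-0.02],
    [1,0.08,20.5,0,-0.02],
    [0.4,0.08,20.5,0,-0.02],
    [0.3,0.08,20.5,0,-0.02],
    [0.3,0.08,20.5,0,-0.02],
    [0.3,0.08,20.5,0,-0.02],
    [0.3,0.08,20.5,0,-0.02],
  ],
  squeeze=60,
)

```text
clock: 13.45
position: [0.5745, -0.259, 0.0453]
ee_rot: [-1.218, 1.195, -1.195]
force: [-0.0, -0.8, 0.5]
width: 0.507
```

```bash
python3 w.py w13
```

```text
13.45 [ 0.5745 -0.259   0.0453] yaw -88.86834787539325 [-0.0077 -0.7963  0.4571] 0.5070837776001914 [-0.1304  0.7441  0.7419  1.7798 -0.6391  0.8748 -0.6436] [ 0.0002  0.     -1.    ]
```

View pics/w13.png

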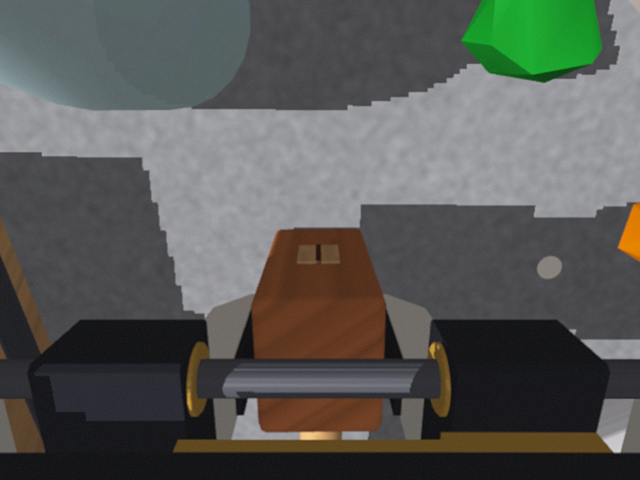

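Emit:
send_rows(
  steps=[
    [0,0,0,0,0],
    [0,0,0,0,0],
    [0,0,0,0,0],
  ],
)

```text
clock: 13.88
position: [0.5745, -0.2591, 0.0453]
ee_rot: [-1.218, 1.195, -1.195]
force: [0.4, -0.0, 1.0]
width: 0.459
```

Emit:
send_rows(
  steps=[
    [0,0,-3,0,0],
    [0,0,-8,0,0],
    [0,0,-13,0,0],
    [0,0,-18,0,0],
    [0,-1,-20,-0.1,0],
    [0,-4,-20,-0.4,0],
    [0,-8,-20,-0.9,0],
    [0,-12,-20,-1.4,0],
    [0,-16,-20,-1.9,0],
    [0,-19,-20,-2.3,0],
    [0,-21,-20,-2.5,0],
    [0,-21.9,-20,-2.6,0],
    [0,-21.9,-20,-2.6,0],
    [0,-21.9,-20,-2.6,0],
  ],
)

```text
clock: 15.62
position: [0.544, -0.0416, 0.2451]
ee_rot: [-1.218, 1.196, -1.196]
force: [-0.4, -0.2, -2.7]
width: 0.453
```

```bash
python3 w.py w14;  python3 - <<'E'
from h import *
a=imaging.get_image('side');cv2.imwrite('pics/s14f.png',a);crop('pics/s14.png',a,240,180,380,330,4)
E
```

```text
15.625 [ 0.544  -0.0416  0.2451] yaw -88.94743630587102 [-0.3962 -0.1841 -2.6802] 0.4532180239072029 [-0.7259  0.3944  0.9799  1.794  -0.3574  1.1448 -1.1829] [-0.0001 -0.0005 -1.    ]
```

View pics/w14.png

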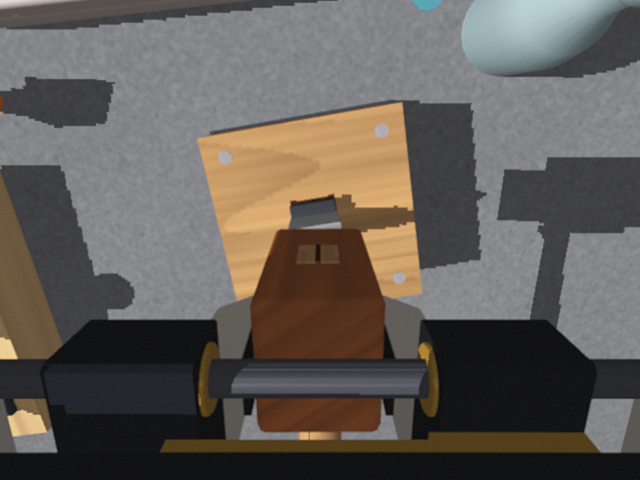

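View pics/s14.png

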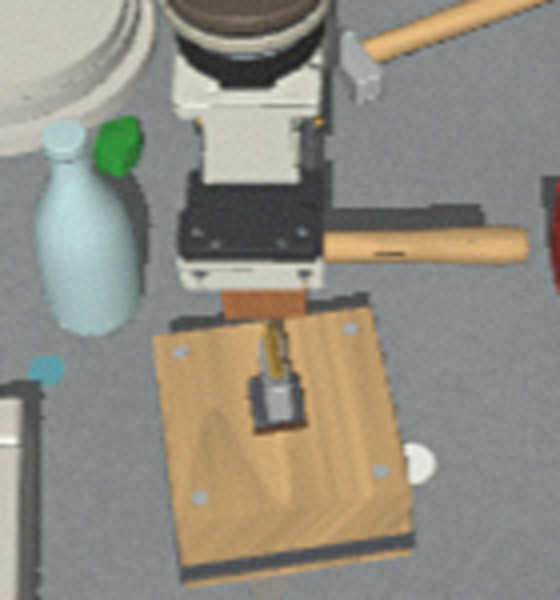

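Emit:
send_rows(
  steps=[
    [0,0,2,0,0],
    [0,0,3.5,0,0],
    [0,0,4.1,0,0],
    [0,0,4.1,0,0],
    [0,0,4.5,0,0],
    [0,0,4.9,0,0],
    [0,0,5.1,0,0],
  ],
)

```text
clock: 16.6
position: [0.5442, -0.0405, 0.1942]
ee_rot: [-1.218, 1.195, -1.195]
force: [-1.1, 1.0, 5.2]
width: 0.454
```

Emit:
send_rows(
  steps=[
    [0,0,-0.5,0,0],
    [0,0,-1.2,0,0],
    [0,0,-1.2,0,0],
  ],
)

```text
clock: 16.98
position: [0.5446, -0.0407, 0.2071]
ee_rot: [-1.217, 1.194, -1.195]
force: [-0.1, -0.3, -3.7]
width: 0.455
```

Run:
```python
from h import *
print(arm.observe()['force'],arm.observe()['position'])
a=imaging.get_image('side');crop('pics/s15.png',a,280,200,340,300,6)
```

```text
[-0.06563169 -0.25909548 -3.67450397] [ 0.54462913 -0.04070466  0.20705756]
```

View pics/s15.png

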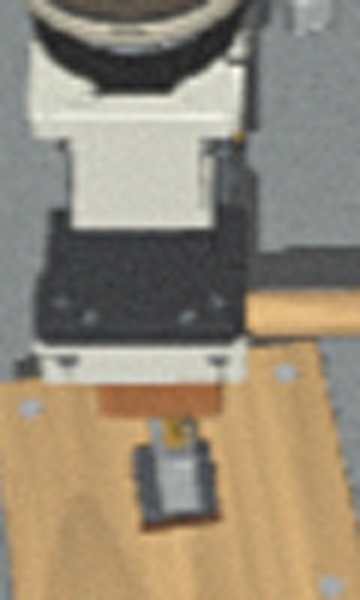

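Emit:
send_rows(
  steps=[
    [0,0,0.5,0,0],
    [0,0,0.9,0,0],
    [0,0,1.25,0,0],
    [0,0,1.45,0,0],
  ],
)

```text
clock: 17.52
position: [0.5446, -0.0406, 0.1923]
ee_rot: [-1.217, 1.194, -1.195]
force: [-2.6, 1.2, 12.8]
width: 0.454
```

Emit:
send_rows(
  steps=[
    [0,0,-0.6,0,0],
    [0,0,-1,0,0],
    [0,0,-1,0,0],
    [0,0,-0.5,0,0],
    [0,0,-0.1,0,0],
    [0,0,0.2,0,0],
  ],
)

```text
clock: 18.27
position: [0.5448, -0.0406, 0.1906]
ee_rot: [-1.217, 1.194, -1.195]
force: [-4.3, 2.8, 21.5]
width: 0.452
```

Emit:
send_rows(
  steps=[
    [0,0,-0.6,0,0],
    [0,0,-1,0,0],
    [0,0,-1,0,0],
    [0,0,-0.5,0,0],
    [0,0,-0.1,0,0],
    [0,0,0.2,0,0],
  ],
)

```text
clock: 19.02
position: [0.5451, -0.0406, 0.189]
ee_rot: [-1.216, 1.194, -1.195]
force: [-5.4, 3.4, 26.5]
width: 0.456
```

```bash
python3 w.py w16
```

```text
19.025 [ 0.5451 -0.0406  0.189 ] yaw -88.86875128942295 [-5.3549  3.4096 26.4675] 0.456347875874179 [-0.6813  0.4548  0.9314  1.8672 -0.4253  1.0307 -1.1249] [ 0.002   0.0011 -1.    ]
```

View pics/w16.png

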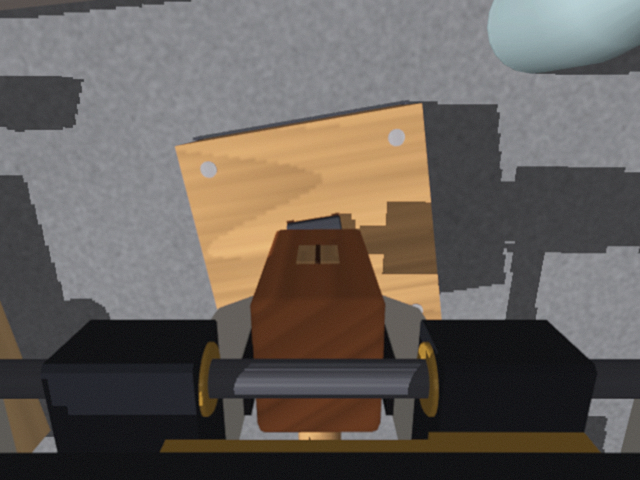

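Emit:
send_rows(
  steps=[
    [0,0,-0.6,0,0],
    [0,0,-1,0,0],
    [0,0,-1,0,0],
    [0,0,-0.5,0,0],
    [0,0,-0.1,0,0],
    [0,0,0.18,0,0],
  ],
)

```text
clock: 19.82
position: [0.5453, -0.0406, 0.1876]
ee_rot: [-1.216, 1.194, -1.195]
force: [-6.2, 3.5, 33.0]
width: 0.456
```

Emit:
send_rows(
  steps=[
    [0,0,-0.6,0,0],
    [0,0,-1,0,0],
    [0,0,-1,0,0],
    [0,0,-0.5,0,0],
    [0,0,-0.1,0,0],
    [0,0,0.08,0,0],
  ],
)

```text
clock: 20.58
position: [0.5449, -0.0407, 0.187]
ee_rot: [-1.216, 1.194, -1.194]
force: [-11.1, 3.7, 39.9]
width: 0.457
```

Emit:
send_rows(
  steps=[
    [0,0,-1,0,0],
    [0,0,-4,0,0],
    [0,0,-8,0,0],
    [0,0,-10,0,0],
    [0,2,-10,0,0],
    [0,6,-10,0,0],
    [0,10,-10,0.5,0],
    [0,11,-10,0.5,0],
    [0,11,-10,0.5,0],
  ],
)

```text
clock: 21.7
position: [0.551, -0.151, 0.2848]
ee_rot: [-1.218, 1.196, -1.196]
force: [0.1, 0.2, -3.1]
width: 0.451
```

```bash
python3 w.py w17;  python3 - <<'E'
from h import *
np.set_printoptions(precision=1,suppress=True)
a=imaging.get_image('side');cv2.imwrite('pics/s17f.png',a);crop('pics/s17.png',a,280,240,350,310,8)
c=cam('side');th=np.radians(10.4);ex=np.array([np.cos(th),np.sin(th),0]);ey=np.array([-np.sin(th),np.cos(th),0])
for h in (0,.0015,.003,.008):
    o=np.array([.5445,-.041,.08+h])
    for z,hx,hy in((8,17,17),(0,17,17)):
        print(h,z,((proj(c,[o+ex*a*hx/1e3+ey*b*hy/1e3+[0,0,z/1e3] for a,b in((-1,1),(1,1))])-[280,240]+.5)*8-.5).ravel())
E
```

```text
21.7 [ 0.551  -0.151   0.2848] yaw -88.96565553738004 [ 0.1355  0.198  -3.0518] 0.45104218240074684 [-0.5098  0.4112  0.9871  1.6725 -0.3585  1.2538 -0.9996] [-0.0006  0.0001 -1.    ]
0 8 [292.8 362.7 188.6 377.4]
0 0 [293.6 376.7 189.9 391.4]
0.0015 8 [292.7 360.  188.3 374.8]
0.0015 0 [293.5 374.1 189.7 388.8]
0.003 8 [292.5 357.4 188.1 372.2]
0.003 0 [293.3 371.4 189.4 386.2]
0.008 8 [292.1 348.5 187.2 363.3]
0.008 0 [292.8 362.7 188.6 377.4]
```

View pics/s17.png

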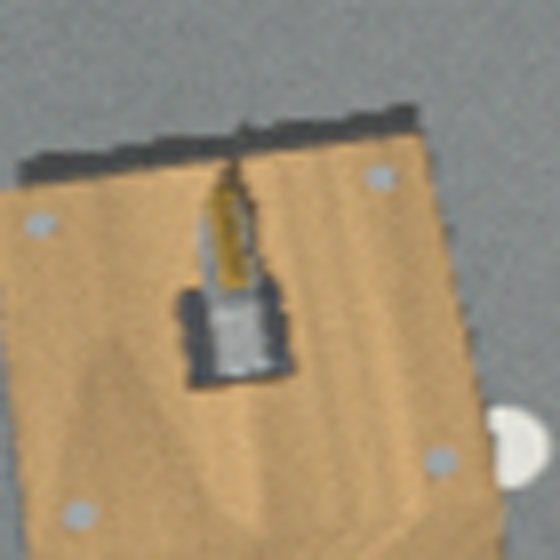

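View pics/w17.png

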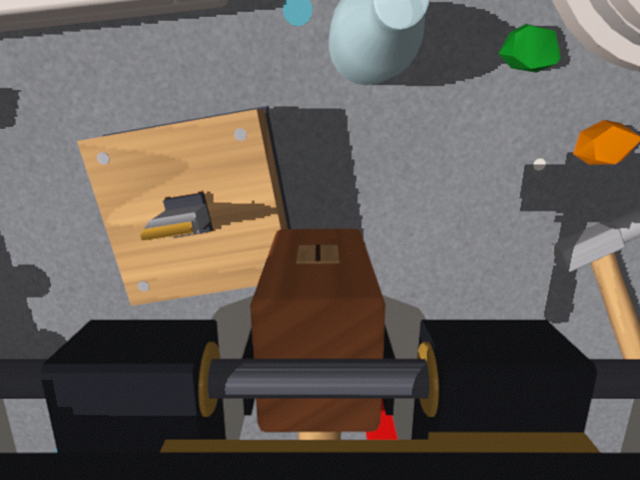

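Emit:
send_rows(
  steps=[
    [0,-4,0,-0.2,0],
    [0,-8,0,-0.5,0],
    [0,-11,0,-0.5,0],
    [0,-11,4,-0.5,0],
    [0,-11,8,-0.5,0],
    [0,-11,9,-0.5,0],
    [0,-11,9,-0.5,0],
    [0,-11,9.5,-0.5,0],
    [0,-11,9.8,-0.5,0],
    [0,-11,10,-0.5,0],
  ],
)

```text
clock: 23.05
position: [0.5452, -0.0407, 0.187]
ee_rot: [-1.216, 1.193, -1.195]
force: [-8.2, 2.1, 31.1]
width: 0.456
```

Emit:
send_rows(
  steps=[
    [0,0,-0.6,0,0],
    [0,0,-1,0,0],
    [0,0,-1,0,0],
    [0,0,-0.5,0,0],
    [0,0,-0.1,0,0],
    [0,0,0.08,0,0],
  ],
)

```text
clock: 23.8
position: [0.5447, -0.0407, 0.1867]
ee_rot: [-1.216, 1.195, -1.194]
force: [-12.9, 3.9, 48.6]
width: 0.455
```

Emit:
send_rows(
  steps=[
    [0,0,-2,0,0],
    [0,0,-6,0,0],
    [0,0,-7.5,0,0],
    [0,3,-8,0.4,0],
    [0,7,-8,0.8,0],
    [0,11,-8,1.3,0],
    [0,15,-8,1.8,0],
    [0,19,-6,2.3,0],
    [0,21.5,-2,2.6,0],
    [0,21.9,3,2.6,0],
    [0,21.9,7,2.6,0],
    [0,21.9,11,2.6,0],
    [0,21.9,13,2.6,0],
    [0,21.9,13,2.6,0],
  ],
)

```text
clock: 25.55
position: [0.5736, -0.2586, 0.0529]
ee_rot: [-1.22, 1.197, -1.193]
force: [0.2, -0.6, -2.4]
width: 0.452
```

```bash
python3 w.py w18;  python3 - <<'E'
from h import *
a=imaging.get_image('side');crop('pics/s18.png',a,260,170,360,320,4)
E
```

```text
25.55 [ 0.5736 -0.2586  0.0529] yaw -88.87652021024866 [ 0.1655 -0.6114 -2.3983] 0.45179467143472607 [-0.1417  0.7392  0.7614  1.7758 -0.6381  0.8943 -0.6432] [-0.0026  0.0009 -1.    ]
```

View pics/s18.png

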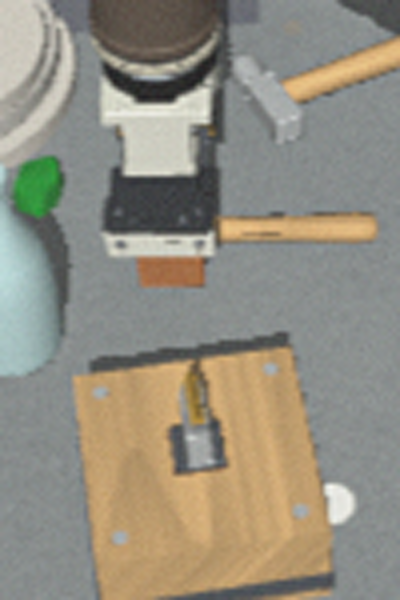

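View pics/w18.png

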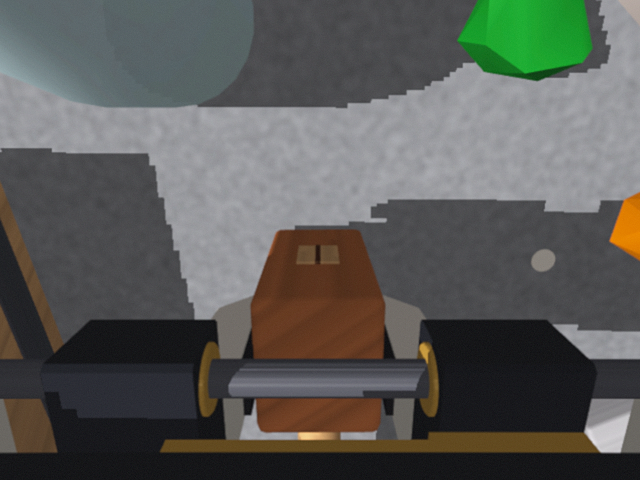

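Emit:
send_rows(
  steps=[
    [0,0,0.3,0,0],
    [0,0,0.6,0,0],
    [0,0,0.75,0,0],
    [0,0,0.85,0,0],
    [0,0,0.85,0,0],
  ],
)

```text
clock: 26.28
position: [0.5744, -0.259, 0.0458]
ee_rot: [-1.218, 1.195, -1.195]
force: [-0.8, -0.7, -3.1]
width: 0.455
```

Emit:
send_rows(
  steps=[
    [0,0,0.05,0,0],
    [0,0,0.08,0,0],
    [0,0,0.08,0,0],
  ],
)

```text
clock: 26.65
position: [0.5745, -0.2591, 0.0452]
ee_rot: [-1.218, 1.195, -1.195]
force: [-1.2, -0.7, -0.6]
width: 0.455
```

Beginning to bear on the bench; a touch more, then release.

Emit:
send_rows(
  steps=[
    [0,0,0.04,0,0],
    [0,0,0.04,0,0],
    [0.6,0,0.04,0,0],
    [1,0,0.04,0,0],
    [1,0,0.04,0,0],
    [1,0,0.04,0,0],
    [1,0,0.04,0,0],
    [1,0,0.04,0,0],
  ],
)

```text
clock: 27.65
position: [0.5745, -0.259, 0.0446]
ee_rot: [-1.218, 1.195, -1.195]
force: [-0.5, -0.8, 0.3]
width: 0.996
```

```bash
python3 w.py w19
```

```text
27.65 [ 0.5745 -0.259   0.0446] yaw -88.8663887163328 [-0.4794 -0.7858  0.313 ] 0.9960435725736279 [-0.1358  0.7488  0.7519  1.7807 -0.6491  0.8777 -0.6348] [ 0.  0. -1.]
```

View pics/w19.png

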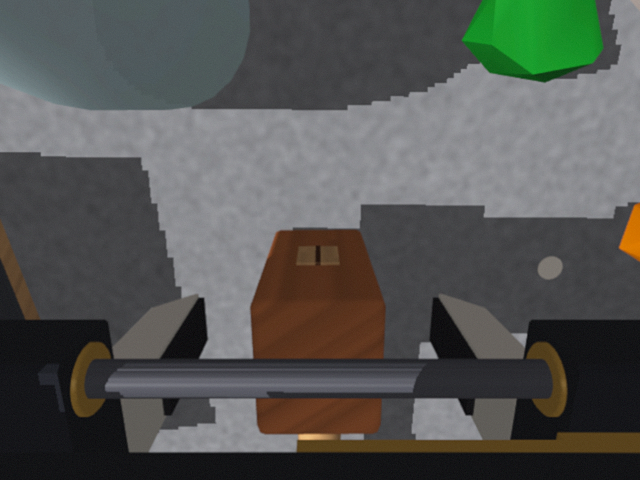

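Fingers are clear on both sides and the mallet stands. I lift straight up and check the hardie once more.

Emit:
send_rows(
  steps=[
    [1,0,-3,0,0],
    [1,0,-8,0,0],
    [1,0,-13,0,0],
    [1,0,-18,0,0],
    [1,0,-22,0,0],
    [1,0,-24,0,0],
    [1,0,-24,0,0],
    [1,0,-24,0,0],
  ],
)

```text
clock: 28.7
position: [0.5741, -0.2586, 0.2835]
ee_rot: [-1.219, 1.196, -1.194]
force: [0.3, -0.1, -0.9]
width: 0.996
```

```bash
python3 w.py w20;  python3 - <<'E'
from h import *
a=imaging.get_image('side');cv2.imwrite('pics/s20f.png',a)
crop('pics/s20.png',a,260,180,360,320,4)
E
```

```text
28.7 [ 0.5741 -0.2586  0.2835] yaw -88.86747690174046 [ 0.337  -0.1208 -0.8821] 0.9959255728380216 [-0.2466  0.5208  0.9396  1.525  -0.4281  1.3157 -0.8118] [-0.0011  0.0008 -1.    ]
```

View pics/s20f.png

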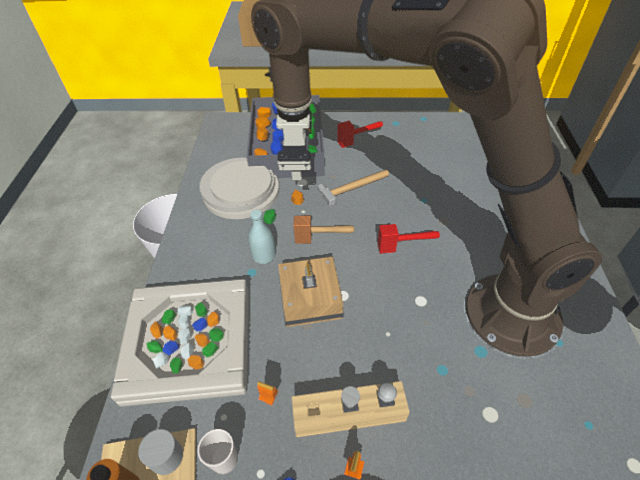

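View pics/w20.png

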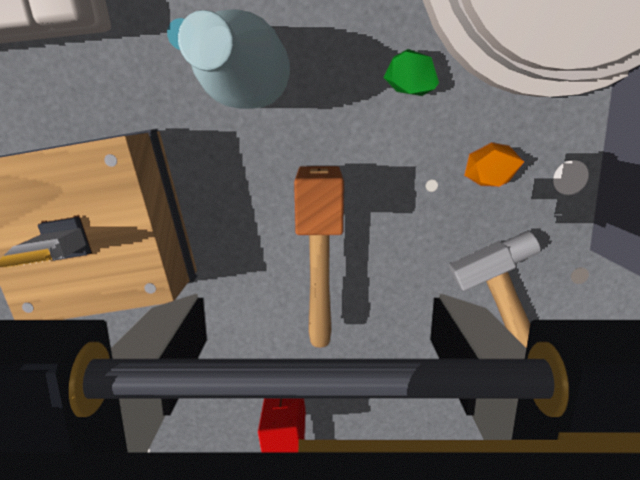

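Run:
```python
from h import *
a=cv2.imread('pics/s14f.png',0).astype(np.float32);b=cv2.imread('pics/s20f.png',0).astype(np.float32);d=cv2.imread('pics/s17f.png',0).astype(np.float32)
c=cam('side')
o=np.array([.5445,-.041,.095]);print('px per 8mm',proj(c,[o])-proj(c,[o-[0,0,.008]]))
# ECC translation of the front collar/body patch proud->home
y0,y1,x0,x1=274,286,302,315
t=a[y0:y1,x0:x1]
up=8;T=cv2.resize(t,None,fx=up,fy=up,interpolation=cv2.INTER_CUBIC)
for im in(d,b):
    S=cv2.resize(im[y0-5:y1+5,x0-5:x1+5],None,fx=up,fy=up,interpolation=cv2.INTER_CUBIC)
    r=cv2.matchTemplate(S,T,cv2.TM_CCOEFF_NORMED);_,v,_,p=cv2.minMaxLoc(r);print(v,p[0]/up-5,p[1]/up-5)
```

```text
px per 8mm [[-0.13515518 -1.78000368]]
0.9434258341789246 0.125 1.75
0.9392704367637634 0.125 1.75
```

```bash
python3 -c "
from cell import arm
print(arm.sign_off())"
```

```text
the job is handed in; nothing more can be done
None
```

The hardie is driven home in the block, the mallet is back where it stood, and the job was handed in at about 29 s of the 72 s. `sign_off` reports no verdict.

**Seating by hand:** I took the hardie from the rack and pressed it into the socket with about 9 N. It was left standing about 7–8 mm proud with the hand off it.

**Driving:** One light tap of about 8 N came first, then six more, with the mallet lifted clear between each.
- On the last two taps the force rose sharply and the mallet hardly moved. That means a hard stop.
- The highest reading at the end of a stroke was about 52 N. I could not see the peak within a stroke.

**Last checks:**
- **Hardie:** in the side picture it has moved down about 7.9 mm since before the taps. Its collar covers the socket lining and it stands upright. I did not measure the remaining gap directly. The mallet's lowest position put it at about zero, with an uncertainty of about 1 mm.
- **Mallet:** it stands on its striking face within about 1 mm of where it was. The fingers are open and about 0.2 m above it.
- **Other things:** the bystanders in view look unmoved.

No check failed. The cameras disagreed with each other by about 2 mm on the socket position. I corrected for that while lowering the hardie, using the wrist picture and the sideways force.

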